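# Refit the cleaned platen rollers in the ribbon printer

## Task

The ribbon printer's platen rollers have been cleaned and lie on the table. Slide its power switch off, then press the tab behind the print head so that the bar tips right up, and push every roller that lies there down into a lane of its own (any lane) until both ends are snapped fully home under the sprung jaws. Then bring the bar fully down again and slide the switch back on, leaving the other things on the table where they are.

Things in the scene. Friction and masses are not known exactly. Their poses are not given: they have to be found in the camera images.
- printer: Three-lane ribbon printer, fixed to the table. Origin on the table under the middle of the lanes; x axis away from the operator, y to the operator's left, z up; turned by up to 0.13 rad. Housing x -63 to 139 mm, 204 mm wide, deck at z = 60 mm. Lanes along x, side by side, 56 mm apart. Cheeks at y = +-96 mm, x 92 to 142 mm, rise to z = 136 mm. Control pod on its right side.
- head_pivot (a point): Middle of the print head's hinge axis, which runs along the printer's y axis: at x = 115, y = 0, z = 120 mm in the printer's frame. The head is a seesaw on it: the bar in front, the press tab behind.
- head (a joint): Rocking print head, rad: 0 = down (bar over the middle of the lanes, in the way of the rollers), 1.45 = fully tipped up, bar standing over the pivot. The hinge is stiff: the head stays where it is left; about 9 N on the tab moves it, 3 N on the bar. A roller that is not home keeps it from going down.
- head_tab (a point): Point on the upper face of the press tab, 52 mm from the pivot axis, mid width; moves with the head. The tab is 60 mm wide, 5 mm thick, its end 63 mm from the pivot; with the head down it slopes 0.80 rad up and backwards (+x). Pressing it down tips the bar up; with the head fully up it slopes 0.65 rad downwards.
- head_bar (a point): Middle of the bar's upper face (on top when the head is down, facing +x when it is up), 115 mm in front of the pivot axis and 6 mm above it when down; moves with the head. Bar: aluminium, 174 mm wide (y), 36 mm deep, 18 mm thick; down, its top is at z = 126 mm. To lower it, push this face towards the operator and then down.
- power (a joint): Power switch, m: 0 = off (slid fully towards the operator, printer -x), 0.018 = on (slid fully away, printer +x, towards the green pilot lens). Friction 1.2 N; stays where it is left. Off, the nub stands 9 mm before the slot middle, on, 9 mm beyond it.
- switch_nub (a point): Middle of the top of the switch's white nub, which moves with it: 12 mm long (x), 33 mm wide, 8 mm tall, its top flush with the pod's top, in the recessed slot. Push it along from its end face with a fingertip lowered into the slot: at either end of its travel at least 35 mm of slot is free behind it.
- switch_slot (a point): Middle of the switch slot's mouth, on top of the control pod, z = 76 mm: printer x = 2, y = -132 mm. The slot is 104 mm long (along the printer's x), 38 mm wide and 10 mm deep. The pod is 140 x 58 mm.
- lane0 (a point): Leftmost lane (printer y = +56 mm): the point where the middle of a seated roller lies, on its axis, z = 90 mm. Each lane has two fork clips, 10 mm thick, 40 mm in front of and behind this point, for the roller's two pins; between them there is room for fingers down to z = 62 mm and 30 mm clear to the next roller.
- lane1 (a point): Seat of the middle lane (y = 0), as lane0. A fork is a fixed prong (-y side) and a sprung steel jaw hinged at its foot (+y side); their sloping tops form a mouth about 20 mm wide at z = 112 mm, that guides a pin up to 3 mm off.
- lane2 (a point): Seat of the rightmost lane (y = -56 mm), as lane0. A roller pushed straight down with its pins in both mouths forces the jaws aside (some 10 to 15 N for both together); they snap back over the pins. A roller merely laid on the jaws stays about 15 mm too high.
- roller0: Platen roller, all alike: black rubber sleeve 20 mm thick and 44 mm long, a square aluminium hub, 22x22 mm and 8 mm long, at each end of it, steel pins 10 mm thick sticking out; 104 mm long over all, 0.12 kg. Origin at its middle on its axis (11 mm above the table when lying); x axis along it, both ends alike. Starts on the table right of the printer. May be absent.
- roller1: Platen roller, all alike: black rubber sleeve 20 mm thick and 44 mm long, a square aluminium hub, 22x22 mm and 8 mm long, at each end of it, steel pins 10 mm thick sticking out; 104 mm long over all, 0.12 kg. Origin at its middle on its axis (11 mm above the table when lying); x axis along it, both ends alike. Starts on the table right of the printer. May be absent.
- roller2: Platen roller, all alike: black rubber sleeve 20 mm thick and 44 mm long, a square aluminium hub, 22x22 mm and 8 mm long, at each end of it, steel pins 10 mm thick sticking out; 104 mm long over all, 0.12 kg. Origin at its middle on its axis (11 mm above the table when lying); x axis along it, both ends alike. Starts on the table right of the printer. May be absent.
- loupe: Bystander: black stand magnifier, 36 mm across, 42 mm tall, standing at the left front corner of the printer. Origin under its middle.
- card_deck: Bystander: stack of blank cards, 66x95x16 mm, at the left edge of the table. Origin under its middle.

How it is judged (in metres and radians):
On the way, in this order (a step that is already met when the one before it is completed fails the run):
1. the power switch is slid off (value of joint power below 0.003 m), for 0.2 s.
2. the print head is tipped up, with the switch still off (value of joint head above 1.25 rad and value of joint power below 0.003 m), for 0.2 s.
3. every roller is home in a lane, let go, with the head still up (((distance between roller0 and lane0 below 0.008 m and z of roller0 in the frame of lane0 below 0.004 m and angle between the x axis of roller0 and the x axis of printer, either way round below 0.08 rad) or (distance between roller0 and lane1 below 0.008 m and z of roller0 in the frame of lane1 below 0.004 m and angle between the x axis of roller0 and the x axis of printer, either way round below 0.08 rad) or (distance between roller0 and lane2 below 0.008 m and z of roller0 in the frame of lane2 below 0.004 m and angle between the x axis of roller0 and the x axis of printer, either way round below 0.08 rad)) and ((distance between roller1 and lane0 below 0.008 m and z of roller1 in the frame of lane0 below 0.004 m and angle between the x axis of roller1 and the x axis of printer, either way round below 0.08 rad) or (distance between roller1 and lane1 below 0.008 m and z of roller1 in the frame of lane1 below 0.004 m and angle between the x axis of roller1 and the x axis of printer, either way round below 0.08 rad) or (distance between roller1 and lane2 below 0.008 m and z of roller1 in the frame of lane2 below 0.004 m and angle between the x axis of roller1 and the x axis of printer, either way round below 0.08 rad)) and ((distance between roller2 and lane0 below 0.008 m and z of roller2 in the frame of lane0 below 0.004 m and angle between the x axis of roller2 and the x axis of printer, either way round below 0.08 rad) or (distance between roller2 and lane1 below 0.008 m and z of roller2 in the frame of lane1 below 0.004 m and angle between the x axis of roller2 and the x axis of printer, either way round below 0.08 rad) or (distance between roller2 and lane2 below 0.008 m and z of roller2 in the frame of lane2 below 0.004 m and angle between the x axis of roller2 and the x axis of printer, either way round below 0.08 rad)) and value of joint head above 0.6 rad and contact force between each of roller0, roller1, roller2 and the fingers below 0.1 N), for 0.3 s.
4. the print head is fully down again, with the switch still off (value of joint head below 0.06 rad and ((distance between roller0 and lane0 below 0.008 m and z of roller0 in the frame of lane0 below 0.004 m and angle between the x axis of roller0 and the x axis of printer, either way round below 0.08 rad) or (distance between roller0 and lane1 below 0.008 m and z of roller0 in the frame of lane1 below 0.004 m and angle between the x axis of roller0 and the x axis of printer, either way round below 0.08 rad) or (distance between roller0 and lane2 below 0.008 m and z of roller0 in the frame of lane2 below 0.004 m and angle between the x axis of roller0 and the x axis of printer, either way round below 0.08 rad)) and ((distance between roller1 and lane0 below 0.008 m and z of roller1 in the frame of lane0 below 0.004 m and angle between the x axis of roller1 and the x axis of printer, either way round below 0.08 rad) or (distance between roller1 and lane1 below 0.008 m and z of roller1 in the frame of lane1 below 0.004 m and angle between the x axis of roller1 and the x axis of printer, either way round below 0.08 rad) or (distance between roller1 and lane2 below 0.008 m and z of roller1 in the frame of lane2 below 0.004 m and angle between the x axis of roller1 and the x axis of printer, either way round below 0.08 rad)) and ((distance between roller2 and lane0 below 0.008 m and z of roller2 in the frame of lane0 below 0.004 m and angle between the x axis of roller2 and the x axis of printer, either way round below 0.08 rad) or (distance between roller2 and lane1 below 0.008 m and z of roller2 in the frame of lane1 below 0.004 m and angle between the x axis of roller2 and the x axis of printer, either way round below 0.08 rad) or (distance between roller2 and lane2 below 0.008 m and z of roller2 in the frame of lane2 below 0.004 m and angle between the x axis of roller2 and the x axis of printer, either way round below 0.08 rad)) and value of joint power below 0.003 m), for 0.2 s.
5. the power switch is slid on (value of joint power above 0.015 m), for 0.2 s.
At the end, for the whole second after the job is handed in: Every roller present lies in a lane of its own, its middle within 8 mm of the seat and no more than 4 mm high, in line with the lane within 0.08 rad; the head is down (below 0.06 rad), the switch on (beyond 15 mm of its 18 mm) and everything is at rest (((distance between roller0 and lane0 below 0.008 m and z of roller0 in the frame of lane0 below 0.004 m and angle between the x axis of roller0 and the x axis of printer, either way round below 0.08 rad) or (distance between roller0 and lane1 below 0.008 m and z of roller0 in the frame of lane1 below 0.004 m and angle between the x axis of roller0 and the x axis of printer, either way round below 0.08 rad) or (distance between roller0 and lane2 below 0.008 m and z of roller0 in the frame of lane2 below 0.004 m and angle between the x axis of roller0 and the x axis of printer, either way round below 0.08 rad)) and ((distance between roller1 and lane0 below 0.008 m and z of roller1 in the frame of lane0 below 0.004 m and angle between the x axis of roller1 and the x axis of printer, either way round below 0.08 rad) or (distance between roller1 and lane1 below 0.008 m and z of roller1 in the frame of lane1 below 0.004 m and angle between the x axis of roller1 and the x axis of printer, either way round below 0.08 rad) or (distance between roller1 and lane2 below 0.008 m and z of roller1 in the frame of lane2 below 0.004 m and angle between the x axis of roller1 and the x axis of printer, either way round below 0.08 rad)) and ((distance between roller2 and lane0 below 0.008 m and z of roller2 in the frame of lane0 below 0.004 m and angle between the x axis of roller2 and the x axis of printer, either way round below 0.08 rad) or (distance between roller2 and lane1 below 0.008 m and z of roller2 in the frame of lane1 below 0.004 m and angle between the x axis of roller2 and the x axis of printer, either way round below 0.08 rad) or (distance between roller2 and lane2 below 0.008 m and z of roller2 in the frame of lane2 below 0.004 m and angle between the x axis of roller2 and the x axis of printer, either way round below 0.08 rad)) and value of joint head below 0.06 rad and value of joint power above 0.015 m and linear speed of each of roller0, roller1, roller2 below 0.02 m/s); the robot touches nothing.
It fails at once if a bystander is pushed more than 30 mm aside (distance of any of loupe, card_deck from where it was at the start of the episode above 0.03 m).
Of roller0, roller1, roller2 only 2 to 3 are there at a start; the rules pass over those that are not, and their reading is None.
At some moment in a run one of roller0, roller2 may be knocked a few centimetres aside while the robot is not near it.
Once in a run the grip may slacken for a moment while it holds something.
It also fails if it takes over 208 s, if anything falls off the work surface, if the arm or the gripper's body presses on something with over 40 N, if the wrist force passes 120 N, or if a joint passes its speed limit or range.

## Robot

A 6-joint arm with a two-finger parallel gripper is mounted at the origin on a cart in front of the work surface, level with it; the furniture and walls round the work are solid. World frame = base frame: x ahead of the robot, y to its left, z up, the work surface at z = 0. Lengths are in m, angles in degrees, forces in N, time in s.
With the tool pointing down it reaches from about 0.3 to 0.75 m from the base axis. Payload 8.5 kg.
Tool frame: the origin (TCP) lies at the very end of the fingers, on their centre line; the grasp point (between the pads) lies 19 mm behind it; z points along the fingers, y is the line along which they close (so a half turn about z gives the same grasp; the last joint's range is limited). The gripper opens to 85 mm and grips with 20 to 120 N. Pads are 22 mm wide; open, the fingers measure 114 mm over their backs; the gripper's body (76 mm by 85 mm) begins 54 mm behind the grasp point. The pads swing forward as they close: fully open they stand 13 mm farther back than shut.
Start: joints at [-75.648, 21.807, 74.336, -0, 83.858, -12.336], TCP at [0.247, -0.491, 0.231] pointing down, gripper open.
Joint ranges: [-178.18, 178.18], [-50.72, 133.34], [12.68, 142.11], [-81.47, 261.47], [9.98, 163.14], [-165.26, 165.26]. Speed limits (degrees/s): [136.94, 136.94, 180, 180, 180, 180].

## Interface

Orientations are given as a 3x3 rotation matrix whose columns are the frame's x, y, z axes.
In Python, from rig import observe, cams, ticket gives the robot as it stands.
- The arm moves only by the tool move_arm, never from a script. Its arguments are lists of equal length, an entry for each row: "jaw": the finger opening in cm, from 0 to 8.54; "dp": the shift along the tool's x, y, z in cm, a list of three; "turn": the turn, a rotation vector about the tool's x, y, z in rad, a list of three. In form: {"jaw": [jaw, ...], "dp": [[tx, ty, tz], ...], "turn": [[wx, wy, wz], ...]}. A call has 1 to 12 rows; each row shifts and turns the commanded pose from where the row before left it, along the tool's axes as they then stand; what a row does not reach is not made up. A row lasts 1/12 s, in which the tool goes at most 41.7 mm and 7.16 degrees, less where a joint would pass 70% of its speed; a pose out of reach is approached as far as the arm can. A call is refused whole if a number of a shift passes 4.17 or a number of a turn 0.125, either way. A call with a gripper value outside its range is refused whole. The fingers move at their own pace and stop on an object; "force" is the grip in N (left out, the last holds). Time passes only in rows, so rows that do not move let the fingers close. It gives the time, the measured TCP pose, the force, the opening and the grip force at its end, in the units of the state.
- observe(): the state, without advancing time (a new reading comes with each control period).
- cams.get_image(name): name is "scene" or "top" or "wrist"; returns (picture, depth): 384x512x3 uint8, red, green, blue; 384x512 float32, m along the optical axis (not along the pixel's ray), 0 where there is no reading.
- cams.calibration(name): a dict with "vertical_fov" (degrees; the focal length in pixels is half the picture's height over the tangent of half this angle, whatever the lens; pixels are square), "cx", "cy" (the principal point, pixels), "k1" (the pictures are not rectified: a ray, as slopes to the right and down, at radius r is drawn at 1 + k1 r^2 times it, then the intrinsics apply), "view" (4x4, takes a point from world to camera coordinates); the wrist camera has in their place "tool_from_camera" (4x4, takes a point from camera to tool coordinates, whose origin is the TCP and whose axes are the flange's). Camera axes: x right, y up, looking along -z (the intrinsics and any distortion apply to the point x, -y, -z); pixel columns grow to the right and rows downward; lengths in m; the calibration is good to about 2 mm. A picture is of the moment at which its call begins: read the wrist's pose just before it. calibration takes no time and is no camera call.
- ticket.close_job(): hands the job in; it is judged then, once.
Trained networks look in the newest picture that a camera, given by its name, has taken for a name from the list of things; names that differ only in an ending like _2 or _b are one class to them, and where a whole thing is asked for, a point or a joint stands for the part that bears it (a point fixed in the world has none). Each returns a list of dicts, best first, with "p" (0 to 1); they miss things now and then, are a little off and sometimes report something else, mostly with a low value. They report only what shows in the picture. A call takes as long as a camera call.
- cams.spot_in(camera, query): "box" ([centre column, centre row, width, height] as shares, 0 to 1, of the picture: columns of its width, rows of its height, round what is visible of it).
- cams.outline_of(camera, query): "mask" (384x512 bool, what is visible of it) and "box" ([centre column, centre row, width, height] as shares, 0 to 1, of the picture: columns of its width, rows of its height, round what is visible of it).
- cams.mark_of(camera, query): "location" ([column, row] as shares, 0 to 1, of the picture: columns of its width, rows of its height: a listed point, or the origin of a listed thing).
The state is a dict: "time_s": time; "q": joint angles; "qvel": joint speeds; "joint_efforts": joint torques, N m; "position": TCP position; "tool_rot": TCP orientation; "ft_force": force on the tool from outside, world axes, zero at the start; "wrist_torque": the same for the moment, N m; "grip_width": finger opening in m; "gripper_force": force on a finger pad.
Only numpy, scipy, OpenCV 4.12 (cv2) and the standard library are available. Lean on these libraries where they do the work, as an engineer would, in place of code of your own. Each camera call takes 0.05 s, during which the arm holds its last target. There are 200 camera calls.

## Working session

There is one attempt and no reset: what is moved stays moved. The work goes in short steps, Python scripts to look and compute and a tool call to move; the robot and the scene stay as the last step left them, time stands still between calls to the robot, and variables do not carry over. Pictures are saved under pics/ and viewed, at most 14 in all, crops included, and the job is handed in when it is done.

Besides the shell and the picture viewer there is one more tool, called as name(argument=value, ...), one argument or row to a line, values as JSON. move_arm: Moves the arm, as the interface text tells. Its arguments: {"type":"object","properties":{"jaw":{"type":"array","items":{"type":"number"}},"dp":{"type":"array","items":{"type":"array","items":{"type":"number"}}},"turn":{"type":"array","items":{"type":"array","items":{"type":"number"}}},"force":{"type":"number"}},"required":["jaw","dp","turn"]}

```bash
ls; mkdir -p pics; cat > h.py <<'E'
import numpy as np, cv2
from rig import observe, cams, ticket
def cam(name):
    c=cams.calibration(name); f=192/np.tan(np.radians(c["vertical_fov"])/2)
    if name=="wrist":
        s=observe(); T=np.eye(4); T[:3,:3]=np.array(s["tool_rot"]); T[:3,3]=s["position"]
        M=T@np.array(c["tool_from_camera"])
    else: M=np.linalg.inv(np.array(c["view"]))
    return c,f,M
def ray(name,uv,C=None):
    c,f,M=C or cam(name)
    d=np.array([(uv[0]-c["cx"])/f,(uv[1]-c["cy"])/f]); k=d.copy()
    for _ in range(20): k=d/(1+c["k1"]*(k@k))
    return M[:3,3], M[:3,:3]@np.array([k[0],-k[1],-1])
def atz(name,uv,z,C=None):
    o,d=ray(name,uv,C); return o+d*(z-o[2])/d[2]
def atdepth(name,uv,dep,C=None):
    o,d=ray(name,uv,C); return o+d*dep
def proj(name,p,C=None):
    c,f,M=C or cam(name); q=np.linalg.inv(M)@np.r_[p,1]; s=np.array([q[0]/-q[2],-q[1]/-q[2]])
    s=s*(1+c["k1"]*(s@s)); return s*f+[c["cx"],c["cy"]]
def shot(name,fn=None):
    im,d=cams.get_image(name)
    if fn: cv2.imwrite("pics/"+fn,im[:,:,::-1])
    return im,d
np.set_printoptions(precision=4,suppress=True)
E
python3 - <<'E'
from h import *
ims=[]
for n in ["top","scene","wrist"]:
    C=cam(n); im,d=shot(n,n+"0.png"); print(n,C[1],C[0]["k1"],C[2][:3].round(3).tolist())
    for q in ["lane0","lane1","lane2","head_bar","head_tab","switch_nub","switch_slot","roller0","loupe","card_deck"]:
        if n=="wrist" and q not in("roller0","switch_nub"): continue
        r=cams.mark_of(n,q)
        for m in r[:3]:
            uv=np.array(m["location"])*[512,384]; z={"l":.09,"r":.011,"s":.076,"h":.12,"c":0}[q[0]]
            if q=="loupe": z=0
            print(n,q,round(m["p"],2),uv.round(0),atz(n,uv,z,C).round(3))
print(observe())
E
```

```text
pics
top 366.63466595583213 -0.028255824803299856 [[-0.023, 0.988, -0.15, 0.335], [-1.0, -0.025, -0.009, -0.033], [-0.012, 0.15, 0.989, 1.535]]
top lane0 0.94 [243. 198.] [0.513 0.031 0.09 ]
top lane0 0.8 [277. 195.] [ 0.522 -0.104  0.09 ]
top lane0 0.71 [263. 194.] [ 0.528 -0.051  0.09 ]
top lane1 0.94 [243. 198.] [0.513 0.031 0.09 ]
top lane1 0.8 [277. 195.] [ 0.522 -0.104  0.09 ]
top lane1 0.71 [263. 194.] [ 0.528 -0.051  0.09 ]
top lane2 0.94 [243. 198.] [0.513 0.031 0.09 ]
top lane2 0.8 [277. 195.] [ 0.522 -0.104  0.09 ]
top lane2 0.71 [263. 194.] [ 0.528 -0.051  0.09 ]
top head_bar 0.64 [259. 196.] [ 0.517 -0.031  0.12 ]
top head_tab 0.58 [257. 159.] [ 0.666 -0.027  0.12 ]
top switch_nub 0.58 [292. 187.] [ 0.557 -0.166  0.076]
top switch_slot 0.88 [296. 194.] [ 0.527 -0.18   0.076]
top switch_slot 0.34 [262. 200.] [ 0.508 -0.043  0.076]
top roller0 0.69 [364. 206.] [ 0.479 -0.469  0.011]
top roller0 0.53 [325. 165.] [ 0.655 -0.316  0.011]
top loupe 0.54 [229. 214.] [0.461 0.094 0.   ]
top card_deck 0.85 [154. 206.] [0.499 0.413 0.   ]
top card_deck 0.45 [294. 189.] [ 0.56  -0.1
[... 1216 characters left out ...]
.5179580493412 -0.04355156810467549 [[0.45, 0.862, 0.233, 0.305], [-0.893, 0.435, 0.118, -0.46], [0.0, -0.262, 0.965, 0.373]]
{'time_s': 1.25, 'q': array([-75.646 ,  21.8071,  74.3334,  -0.0012,  83.8583, -12.3346]), 'qvel': array([ 0.0903,  0.0515,  0.0671,  0.0343, -0.0915,  0.0097]), 'joint_efforts': array([  0.0005, -44.833 , -23.1459,  -0.0001,   0.0006,   0.    ]), 'position': array([ 0.247 , -0.4914,  0.2313]), 'tool_rot': array([[ 0.8935,  0.4491, -0.    ],
       [ 0.4491, -0.8935, -0.    ],
       [-0.    ,  0.    , -1.    ]]), 'ft_force': array([ 0.0749, -0.1929,  0.1904]), 'wrist_torque': array([-0.003 , -0.035 , -0.0537]), 'gripper_force': 0.0, 'grip_width': 0.08572276028555424}
```

```bash
python3 - <<'E'
import cv2,numpy as np
a=cv2.imread("pics/top0.png")[120:250,140:400]; b=cv2.imread("pics/scene0.png")[70:384,90:350]
a=cv2.resize(a,None,fx=2.2,fy=2.2,interpolation=3); b=cv2.resize(b,None,fx=1.0,fy=1.0)
cv2.imwrite("pics/a.png",cv2.resize(cv2.imread("pics/top0.png")[120:240,140:400],(800,369),interpolation=3))
cv2.imwrite("pics/b.png",cv2.resize(cv2.imread("pics/scene0.png")[90:370,90:350],(557,600),interpolation=3))
E
```

```text
(no output)
```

View pics/a.png

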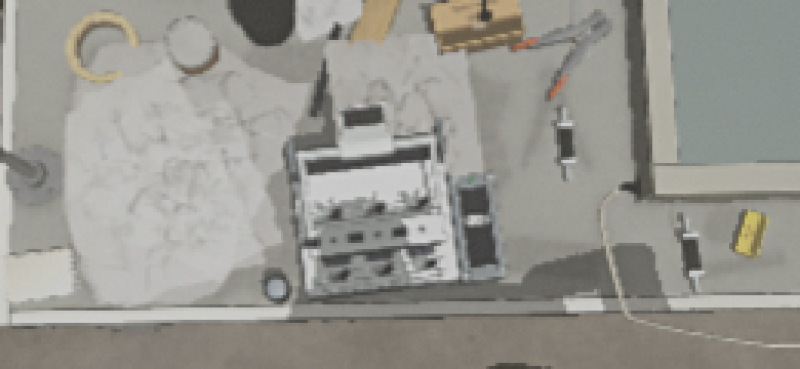

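View pics/b.png

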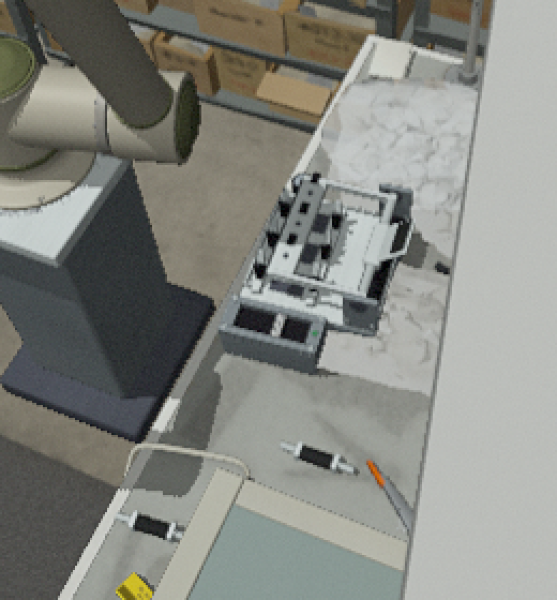

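The top view shows two rollers, upper right (565,145) and lower right (690,250), with the printer in the middle, its head down and the switch on. I'll go above the pod and turn the tool to yaw 0.

move_arm(
  jaw=[0,0,0,0],
  dp=[
    [0,0,-1],
    [0,0,-1],
    [0,0,-1],
    [0,0,-1],
  ],
  turn=[
    [0,0,0.1165],
    [0,0,0.1165],
    [0,0,0.1165],
    [0,0,0.1165],
  ],
)

```text
time_s: 1.58
position: [0.247, -0.4913, 0.2718]
tool_rot: [[1.0, -0.006, -0.0], [-0.006, -1.0, 0.0], [-0.0, -0.0, -1.0]]
ft_force: [-0.2, 0.4, 0.2]
grip_width: 0.0386
gripper_force: 0.0
```

move_arm(
  jaw=[0,0,0,0,0,0,0,0,0,0,0,0],
  dp=[
    [2,-2.6,0],
    [2,-2.6,0],
    [2,-2.6,0],
    [2,-2.6,0],
    [2,-2.6,0],
    [2,-2.6,0],
    [2,-2.6,0],
    [2,-2.6,0],
    [2,-2.6,0],
    [2,-2.6,0],
    [0,0,0],
    [0,0,0],
  ],
  turn=[
    [0,0,0],
    [0,0,0],
    [0,0,0],
    [0,0,0],
    [0,0,0],
    [0,0,0],
    [0,0,0],
    [0,0,0],
    [0,0,0],
    [0,0,0],
    [0,0,0],
    [0,0,0],
  ],
)

```text
time_s: 2.58
position: [0.4477, -0.2303, 0.2714]
tool_rot: [[1.0, 0.003, 0.0], [0.003, -1.0, -0.0], [0.0, 0.0, -1.0]]
ft_force: [0.2, -0.4, -0.6]
grip_width: 0.0001
gripper_force: 0.0
```

```bash
python3 - <<'E'
from h import *
n="wrist"; s=observe(); print(s["position"],s["tool_rot"])
C=cam(n); im,d=shot(n,"w1.png")
for q in ["switch_nub","switch_slot","head_tab","head_bar","lane0"]:
    for m in cams.mark_of(n,q)[:3]:
        uv=np.array(m["location"])*[512,384]; dd=d[int(min(uv[1],383)),int(min(uv[0],511))]
        print(q,round(m["p"],2),uv.round(0),atz(n,uv,.076,C),atdepth(n,uv,dd,C))
cv2.imwrite("pics/w1.png",im[:,:,::-1])
E
```

```text
[ 0.4477 -0.2303  0.2714] [[ 1.      0.0028  0.    ]
 [ 0.0028 -1.     -0.0002]
 [ 0.      0.0002 -1.    ]]
switch_nub 0.72 [212.  91.] [ 0.5388 -0.1763  0.076 ] [ 0.5389 -0.1761  0.0744]
switch_slot 0.84 [210. 100.] [ 0.5294 -0.1741  0.076 ] [ 0.53   -0.1724  0.0656]
switch_slot 0.63 [ 64. 117.] [ 0.5124 -0.0052  0.076 ] [ 0.5123 -0.0423  0.1322]
switch_slot 0.35 [322.   7.] [ 0.6235 -0.2933  0.076 ] [ 0.6419 -0.3041  0.0204]
head_tab 0.53 [ 67. 117.] [ 0.5121 -0.0093  0.076 ] [ 0.5121 -0.0457  0.1322]
head_tab 0.31 [212.  92.] [ 0.5383 -0.1765  0.076 ] [ 0.5385 -0.1762  0.0746]
head_bar 0.59 [ 66. 115.] [ 0.5138 -0.0081  0.076 ] [ 0.5135 -0.0444  0.1317]
```

View pics/w1.png

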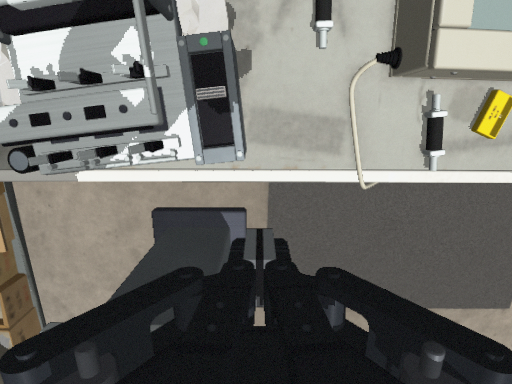

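The wrist view shows the pod with its nub at (211,92), the slot from (210,52) to (217,147), and two rollers at the right. I'll take the pod's yaw and middle from its outline.

```bash
python3 - <<'E'
from h import *
n="wrist"; C=cam(n); im,d=shot(n)
H,W=d.shape
pts=np.array([[*atdepth(n,(u,v),d[v,u],C)] if d[v,u]>0 else [0,0,0] for v in range(20,190) for u in range(150,265)])
m=(abs(pts[:,2]-.076)<.005)&(pts[:,1]<-.12)&(pts[:,0]>.4)
p=pts[m]; print(m.sum(), p.min(0),p.max(0),np.median(p[:,2]))
r=cv2.minAreaRect((p[:,:2]*1000).astype(np.float32)); print(r, cv2.boxPoints(r))
# dark slot
for f in [(p[:,0]<.49),(p[:,0]>.57)]:
    print(p[f][:,:2].mean(0))
# nub
M=cams.outline_of(n,"switch_nub")
for k in M[:2]:
    v,u=np.nonzero(k["mask"]); q=np.array([atz(n,(a,b),.076,C) for a,b in zip(u,v)]); print(k["p"],len(u),cv2.minAreaRect((q[:,:2]*1000).astype(np.float32)))
E
```

```text
3949 [ 0.4578 -0.2105  0.071 ] [ 0.6011 -0.1204  0.0788] 0.07515001302175606
((527.2730712890625, -159.84393310546875), (139.34591674804688, 88.97694396972656), 6.249825477600098) [[ 453.171  -123.2047]
 [ 462.8574 -211.6529]
 [ 601.3751 -196.4831]
 [ 591.6887 -108.035 ]]
[ 0.4721 -0.1792]
[ 0.5868 -0.1701]
0.94 337 ((537.3109130859375, -175.134033203125), (12.618047714233398, 32.83576583862305), 5.072079181671143)
```

move_arm(
  jaw=[0,0,0,0,0,0,0,0,0],
  dp=[
    [0,0,0],
    [2,-0.77,2.8],
    [2,-0.77,2.8],
    [2,-0.77,2.8],
    [2,-0.77,2.8],
    [2,-0.77,2.8],
    [2,-0.77,2.8],
    [0,0,0],
    [0,0,0],
  ],
  turn=[
    [0,0,-0.098],
    [0,0,0],
    [0,0,0],
    [0,0,0],
    [0,0,0],
    [0,0,0],
    [0,0,0],
    [0,0,0],
    [0,0,0],
  ],
)

```text
time_s: 3.73
position: [0.5618, -0.1734, 0.1019]
tool_rot: [[0.995, 0.098, -0.003], [0.098, -0.995, 0.001], [-0.003, -0.002, -1.0]]
ft_force: [-0.0, 0.1, -0.1]
grip_width: -0.0002
gripper_force: 0.0
```

```bash
python3 - <<'E'
from h import *
n="wrist"; C=cam(n); im,d=shot(n,"w2.png")
s=observe();print(s["position"],s["tool_rot"][:,0],s["ft_force"])
for k in cams.outline_of(n,"switch_nub")[:2]:
    v,u=np.nonzero(k["mask"]); q=np.array([atz(n,(a,b),.076,C) for a,b in zip(u,v)]); print(k["p"],len(u),cv2.minAreaRect((q[:,:2]*1000).astype(np.float32)))
E
```

```text
[ 0.5619 -0.1741  0.1035] [ 0.9952  0.0977 -0.0003] [-0.9485  0.4094  0.0884]
```

View pics/w2.png

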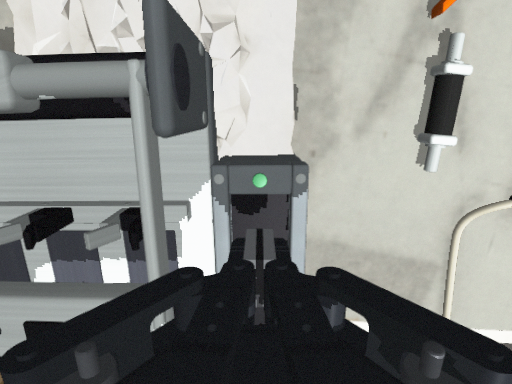

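The pod is upright in the picture and the fingertip is centred on the slot (column 260). I'll lower it and slide the nub toward the operator.

move_arm(
  jaw=[0,0,0,0,0,0,0,0,0,0],
  dp=[
    [0,0,1.1],
    [0,0,1.1],
    [0,0,1.1],
    [0,0,0],
    [-0.6,0,0],
    [-0.6,0,0],
    [-0.6,0,0],
    [-0.5,0,0],
    [-0.3,0,0],
    [0,0,0],
  ],
  turn=[
    [0,0,0],
    [0,0,0],
    [0,0,0],
    [0,0,0],
    [0,0,0],
    [0,0,0],
    [0,0,0],
    [0,0,0],
    [0,0,0],
    [0,0,0],
  ],
)

```text
time_s: 4.67
position: [0.5382, -0.1766, 0.0716]
tool_rot: [[0.995, 0.097, 0.008], [0.097, -0.995, -0.001], [0.008, 0.002, -1.0]]
ft_force: [12.0, 0.5, -1.6]
grip_width: 0.0001
gripper_force: 5.7
```

move_arm(
  jaw=[0,0,0,0,0,0,0,0],
  dp=[
    [-0.1,0,0],
    [0,0,0],
    [0.4,0,0],
    [0,0,-3],
    [0,0,-3],
    [2,0,-3],
    [3,0,-3],
    [0,0,0],
  ],
  turn=[
    [0,0,0],
    [0,0,0],
    [0,0,0],
    [0,0,0],
    [0,0,0],
    [0,0,0],
    [0,0,0],
    [0,0,0],
  ],
)

```text
time_s: 5.33
position: [0.5929, -0.1719, 0.1965]
tool_rot: [[0.995, 0.099, 0.012], [0.099, -0.995, -0.006], [0.011, 0.007, -1.0]]
ft_force: [0.4, -0.4, -0.0]
grip_width: -0.0005
gripper_force: 0.0
```

```bash
python3 - <<'E'
from h import *
s=observe();print(s["position"],s["tool_rot"][:,0],s["ft_force"])
for n in ["top","scene"]:
  C=cam(n); im,d=shot(n,n+"3.png")
  for k in cams.outline_of(n,"switch_nub")[:1]+cams.outline_of(n,"head_tab")[:1]:
    v,u=np.nonzero(k["mask"]); q=np.array([atz(n,(a,b),.076,C) for a,b in zip(u,v)]); print(n,k["p"],len(u),cv2.minAreaRect((q[:,:2]*1000).astype(np.float32)))
  for m in cams.mark_of(n,"switch_nub")[:1]+cams.mark_of(n,"switch_slot")[:1]: print(m["p"],atz(n,np.array(m["location"])*[512,384],.076,C))
  for m in cams.mark_of(n,"head_tab")[:1]: print(m["p"],atz(n,np.array(m["location"])*[512,384],.157,C))
cv2.imwrite("pics/c.png",cv2.resize(im[150:280,160:300,::-1],(560,520),interpolation=3))
E
```

```text
[ 0.5929 -0.1719  0.1965] [0.9951 0.0987 0.0112] [ 0.4059 -0.3944 -0.0455]
top 0.8 657 ((597.0494384765625, -23.318603515625), (201.82005310058594, 159.6959228515625), 3.017995834350586)
0.61 [ 0.4886 -0.4556  0.076 ]
0.68 [ 0.5284 -0.171   0.076 ]
0.6 [ 0.6596 -0.0286  0.157 ]
scene 0.4 38 ((522.0003051757812, -182.99172973632812), (14.640925407409668, 23.633039474487305), 24.4796142578125)
scene 0.61 665 ((578.5360107421875, -19.073631286621094), (221.5145721435547, 143.84498596191406), 73.3923110961914)
0.61 [ 0.5166 -0.1784  0.076 ]
0.68 [ 0.5368 -0.1837  0.076 ]
0.91 [ 0.6644 -0.0292  0.157 ]
```

View pics/c.png

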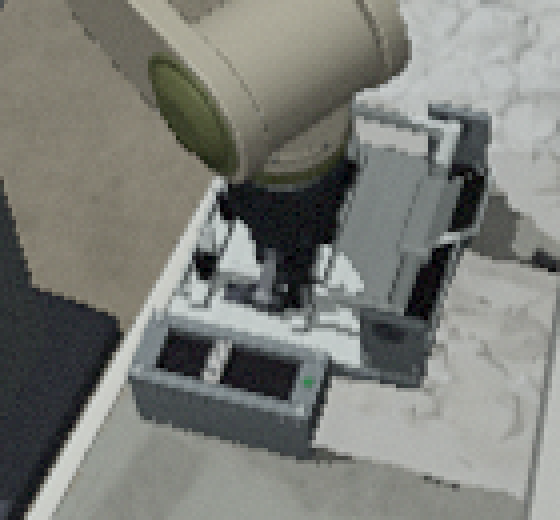

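The switch is off: in the scene view the nub sits at (218,360), toward the operator's end of the slot. Next is the tab.

move_arm(
  jaw=[0,0,0,0,0,0,0,0,0,0,0],
  dp=[
    [1.8,-2.7,-0.3],
    [1.8,-2.7,-0.3],
    [1.8,-2.7,-0.3],
    [1.8,-2.7,0],
    [1.8,-2.7,0],
    [0,0,0],
    [0.1,0,1],
    [0.1,0,1],
    [0.1,0,1],
    [0.1,0,1],
    [0.1,0,1],
  ],
  turn=[
    [0,0,0],
    [0,0,0],
    [0,0,0],
    [0,0,0],
    [0,0,0],
    [0,0,0],
    [0,0,0],
    [0,0,0],
    [0,0,0],
    [0,0,0],
    [0,0,0],
  ],
)

```text
time_s: 6.85
position: [0.6729, -0.0286, 0.1515]
tool_rot: [[0.995, 0.096, 0.012], [0.096, -0.995, -0.001], [0.012, 0.002, -1.0]]
ft_force: [2.3, -0.0, 7.9]
grip_width: 0.0001
gripper_force: 3.2
```

move_arm(
  jaw=[0,0,0,0,0,0,0,0,0],
  dp=[
    [0.1,0,0.9],
    [0.1,0,0.9],
    [0.1,0,0.9],
    [0.1,0,0.9],
    [0.1,0,0.9],
    [0,0,0.9],
    [0,0,0.7],
    [0,0,0.4],
    [0,0,0],
  ],
  turn=[
    [0,0,0],
    [0,0,0],
    [0,0,0],
    [0,0,0],
    [0,0,0],
    [0,0,0],
    [0,0,0],
    [0,0,0],
    [0,0,0],
  ],
)

```text
time_s: 7.6
position: [0.6798, -0.0286, 0.0899]
tool_rot: [[0.995, 0.096, 0.019], [0.096, -0.995, -0.003], [0.018, 0.004, -1.0]]
ft_force: [11.1, 2.5, 26.8]
grip_width: 0.0003
gripper_force: 14.0
```

move_arm(
  jaw=[0,0,0,0,0,0,0,0,0,0,0],
  dp=[
    [0,0,0],
    [0,0,0],
    [0.5,0,-2],
    [0.5,0,-4],
    [0,0,-4],
    [0,0,-4],
    [0,0,-4],
    [0,0,-4],
    [0,3,-4],
    [0,4,0],
    [0,4,0],
  ],
  turn=[
    [0,0,0],
    [0,0,0],
    [0,0,0],
    [0,0,0],
    [0,0,0],
    [0,0,0],
    [0,0,0],
    [0,0,0],
    [0,0,0],
    [0,0,0],
    [0,0,0],
  ],
)

```text
time_s: 8.52
position: [0.6949, -0.132, 0.3392]
tool_rot: [[0.995, 0.098, 0.004], [0.098, -0.995, -0.002], [0.004, 0.002, -1.0]]
ft_force: [0.5, -0.0, -0.4]
grip_width: -0.0
gripper_force: 0.0
```

```bash
python3 - <<'E'
from h import *
s=observe();print(s["position"],s["q"],s["ft_force"])
n="top"; C=cam(n); im,d=shot(n,"t4.png")
P=np.array([[*atdepth(n,(u,v),d[v,u],C)] for v in range(130,240) for u in range(200,400) if d[v,u]>0])
o=np.array([.5131,-.0449]); X=np.array([.995,.0998]); Y=np.array([-.0998,.995])
q=P[:,:2]-o; px=q@X; py=q@Y
m=(abs(py)<.08)&(abs(px-.107)<.04)&(P[:,2]>.15); print("bar",m.sum(),P[m][:,2].max() if m.any() else 0, np.median(px[m]) if m.any() else 0)
for n in ["top","scene"]:
  if n=="scene": C=cam(n); im,d=shot(n,"s4.png")
  for m in cams.mark_of(n,"roller0")[:4]: print(n,m["p"],atz(n,np.array(m["location"])*[512,384],.011,C))
  for m in cams.mark_of(n,"lane0")[:4]: print(n,m["p"],atz(n,np.array(m["location"])*[512,384],.09,C))
b=im[110:370,150:300,::-1]
cv2.imwrite("pics/d.png",cv2.resize(b,(346,600),interpolation=3))
E
```

```text
[ 0.6949 -0.132   0.3392] [-20.3188  38.4031  28.0588  -0.0036 113.286   64.0305] [ 0.4725 -0.0133 -0.3538]
bar 554 0.6083975479590769 0.09017378732364699
top 0.61 [ 0.4855 -0.468   0.011 ]
top 0.51 [ 0.6635 -0.3218  0.011 ]
top 0.65 [0.5153 0.0224 0.09  ]
scene 0.62 [ 0.4844 -0.4718  0.011 ]
scene 0.6 [ 0.6444 -0.3097  0.011 ]
scene 0.96 [ 0.5171 -0.0646  0.09  ]
scene 0.91 [0.5095 0.0154 0.09  ]
scene 0.86 [ 0.5127 -0.1003  0.09  ]
```

View pics/d.png

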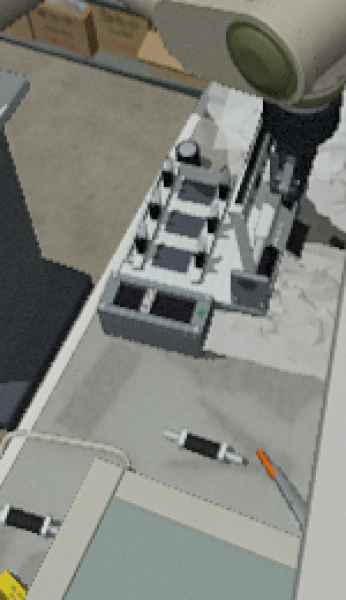

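The head is up, with the bar standing and all lanes free; the rollers are at (205,445) and (25,520). I'll turn the tool half round so the camera sits on the operator's side.

move_arm(
  jaw=[5,5,5,5,5,5,5,5,5,5,5,5],
  dp=[
    [0,1,0],
    [0,1,0],
    [0,1,0],
    [0,1,0],
    [0,0,0],
    [0,0,0],
    [0,0,0],
    [0,0,0],
    [0,0,0],
    [0,0,0],
    [0,0,0],
    [0,0,0],
  ],
  turn=[
    [0,0,-0.1235],
    [0,0,-0.1235],
    [0,0,-0.1235],
    [0,0,-0.1235],
    [0,0,-0.1235],
    [0,0,-0.1235],
    [0,0,-0.1235],
    [0,0,-0.1235],
    [0,0,-0.1235],
    [0,0,-0.1235],
    [0,0,-0.1235],
    [0,0,-0.1235],
  ],
)

```text
time_s: 9.82
position: [0.706, -0.1671, 0.3373]
tool_rot: [[-0.017, 1.0, 0.0], [1.0, 0.017, 0.0], [0.0, 0.0, -1.0]]
ft_force: [-0.2, 0.9, -0.2]
grip_width: 0.0499
gripper_force: 0.0
```

move_arm(
  jaw=[5,5,5,5,5,5,5,5,5,5,5,5],
  dp=[
    [0,0,0],
    [0,0,0],
    [0,0,0],
    [0,0,0],
    [0,0,0],
    [0,0,0],
    [0,0,0],
    [0,0,0],
    [0,0,0],
    [0,0,0],
    [0,0,0],
    [0,0,0],
  ],
  turn=[
    [0,0,-0.1235],
    [0,0,-0.1235],
    [0,0,-0.1235],
    [0,0,-0.1235],
    [0,0,-0.1235],
    [0,0,-0.1235],
    [0,0,-0.1235],
    [0,0,-0.1235],
    [0,0,-0.1235],
    [0,0,-0.1235],
    [0,0,-0.1235],
    [0,0,-0.1235],
  ],
)

```text
time_s: 10.82
position: [0.706, -0.1671, 0.3373]
tool_rot: [[-0.997, 0.072, 0.0], [0.072, 0.997, 0.0], [-0.0, 0.0, -1.0]]
ft_force: [-0.2, 0.5, 0.1]
grip_width: 0.0502
gripper_force: 0.0
```

move_arm(
  jaw=[5,5,5,5,5,5,5,5],
  dp=[
    [-0.2,-2.1,2],
    [-0.2,-2.1,2],
    [-0.2,-2.1,2],
    [-0.2,-2.1,2],
    [-0.2,-2.1,2],
    [-0.2,-2.1,2],
    [-0.2,-2.1,2],
    [0,0,0],
  ],
  turn=[
    [0,0,0],
    [0,0,0],
    [0,0,0],
    [0,0,0],
    [0,0,0],
    [0,0,0],
    [0,0,0],
    [0,0,0],
  ],
)

```text
time_s: 11.48
position: [0.7066, -0.3183, 0.1912]
tool_rot: [[-0.997, 0.082, -0.007], [0.082, 0.997, 0.004], [0.007, 0.003, -1.0]]
ft_force: [-0.4, -0.3, -1.9]
grip_width: 0.0498
gripper_force: 0.0
```

```bash
cat > rl.py <<'E'
from h import *
def rollers(fn=None):
    n="wrist"; C=cam(n); im,d=shot(n,fn); s=observe(); R=np.array(s["tool_rot"]); t=np.array(s["position"]); print("tcp",t)
    for m in cams.mark_of(n,"roller0")[:3]:
        p=atz(n,np.array(m["location"])*[512,384],.011,C); print("mark",m["p"],p)
    for k in cams.outline_of(n,"roller0")[:3]:
        v,u=np.nonzero(k["mask"]); q=np.array([atz(n,(a,b),.011,C)[:2] for a,b in zip(u,v)]); 
        c,(w,h),a=cv2.minAreaRect((q*1000).astype(np.float32)); b=cv2.boxPoints((c,(w,h),a))
        e=[b[1]-b[0],b[2]-b[1]]; e=max(e,key=lambda x:x@x); yaw=np.arctan2(e[1],e[0])%np.pi
        p=np.r_[np.array(c)/1000,.011]; print("mask",k["p"],len(u),p,(w,h),"yaw",yaw,"toolyaw",np.arctan2(R[1,0],R[0,0])%np.pi,"in tool cm",R.T@(p-t)*100)
E
python3 -c "
from rl import *
rollers('w5.png')"
```

```text
tcp [ 0.7074 -0.3166  0.1938]
mark 0.88 [ 0.6523 -0.3075  0.011 ]
mask 0.96 337 [ 0.5168 -0.4668  0.011 ] (27.92212677001953, 12.98639965057373) yaw 1.4569315 toolyaw 3.060673089082164 in tool cm [ 17.6951 -16.557   18.3274]
mask 0.78 1531 [ 0.6489 -0.3069  0.011 ] (104.37295532226562, 22.917848587036133) yaw 0.032623626 toolyaw 3.060673089082164 in tool cm [ 5.8212  0.4512 18.3131]
```

View pics/w5.png

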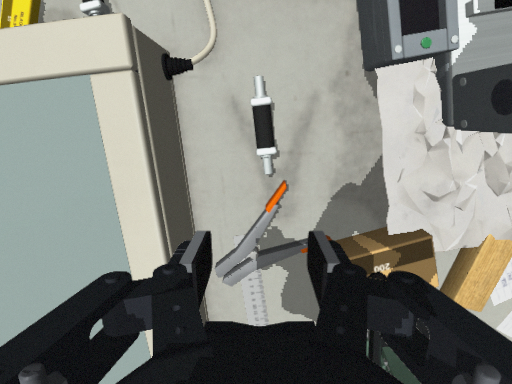

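The roller runs from (260,77) to (268,172), close to parallel with the tool, and there's free room around it. I'll go down and grip.

move_arm(
  jaw=[5,5,5,5,5,5,5,5,5,5,5],
  dp=[
    [0,0,0],
    [1.4,0.26,2.4],
    [1.4,0.26,2.4],
    [1.4,0.26,2.4],
    [1.4,0.26,2.4],
    [0,0,2.4],
    [0,0,2.4],
    [0,0,2.4],
    [0,0,1],
    [0,0,0.9],
    [0,0,0],
  ],
  turn=[
    [0,0,-0.1],
    [0,0,0],
    [0,0,0],
    [0,0,0],
    [0,0,0],
    [0,0,0],
    [0,0,0],
    [0,0,0],
    [0,0,0],
    [0,0,0],
    [0,0,0],
  ],
)

```text
time_s: 12.55
position: [0.6522, -0.3061, 0.0098]
tool_rot: [[-1.0, -0.021, -0.0], [-0.021, 1.0, 0.0], [0.0, 0.0, -1.0]]
ft_force: [-0.3, -0.3, -1.2]
grip_width: 0.0501
gripper_force: 0.0
```

move_arm(
  jaw=[1,1,1,1,1,1,1,1],
  dp=[
    [0,0,0],
    [0,0,0],
    [0,0,0],
    [0,0,0],
    [0,0,0],
    [0,0,0],
    [0,0,0],
    [0,0,0],
  ],
  turn=[
    [0,0,0],
    [0,0,0],
    [0,0,0],
    [0,0,0],
    [0,0,0],
    [0,0,0],
    [0,0,0],
    [0,0,0],
  ],
  force=70,
)

```text
time_s: 13.22
position: [0.6528, -0.3074, 0.0124]
tool_rot: [[-1.0, -0.02, 0.003], [-0.02, 1.0, -0.002], [-0.003, -0.002, -1.0]]
ft_force: [-0.8, 1.0, 5.9]
grip_width: 0.0155
gripper_force: 68.3
```

The grip closed to only 15.5 mm, so the fingers pinched above the axis. I'll open, go lower and grip again.

move_arm(
  jaw=[4,4,4,4,4,4,4,4],
  dp=[
    [0,0,0],
    [0,0,0],
    [0,0,0],
    [0,0,0.4],
    [0,0,0.4],
    [0,0,0],
    [0,0,0],
    [0,0,0],
  ],
  turn=[
    [0,0,0],
    [0,0,0],
    [0,0,0],
    [0,0,0],
    [0,0,0],
    [0,0,0],
    [0,0,0],
    [0,0,0],
  ],
)

```text
time_s: 13.88
position: [0.6519, -0.307, 0.002]
tool_rot: [[-1.0, -0.02, -0.0], [-0.02, 1.0, 0.0], [0.0, 0.0, -1.0]]
ft_force: [-0.9, -0.6, 1.1]
grip_width: 0.0401
gripper_force: 0.0
```

move_arm(
  jaw=[1,1,1,1,1,1],
  dp=[
    [0,0,0],
    [0,0,0],
    [0,0,0],
    [0,0,0],
    [0,0,0],
    [0,0,0],
  ],
  turn=[
    [0,0,0],
    [0,0,0],
    [0,0,0],
    [0,0,0],
    [0,0,0],
    [0,0,0],
  ],
  force=70,
)

```text
time_s: 14.38
position: [0.6521, -0.3071, 0.0025]
tool_rot: [[-1.0, -0.02, 0.001], [-0.02, 1.0, -0.0], [-0.001, -0.0, -1.0]]
ft_force: [-0.2, 0.4, 2.7]
grip_width: 0.0178
gripper_force: 49.3
```

move_arm(
  jaw=[1,1,1,1,1,1,1],
  dp=[
    [0,0,0],
    [0,0,0],
    [0,0,-1],
    [0,0,-3],
    [0,0,-3],
    [0,0,-3],
    [0,0,0],
  ],
  turn=[
    [0,0,0],
    [0,0,0],
    [0,0,0],
    [0,0,0],
    [0,0,0],
    [0,0,0],
    [0,0,0],
  ],
)

```text
time_s: 14.97
position: [0.6539, -0.3082, 0.1094]
tool_rot: [[-1.0, -0.02, 0.009], [-0.02, 1.0, -0.006], [-0.009, -0.006, -1.0]]
ft_force: [1.0, -0.8, 1.6]
grip_width: 0.0174
gripper_force: 68.5
```

```bash
python3 - <<'E'
from h import *
print(observe()["position"])
n="wrist"; C=cam(n); im,d=shot(n,"w6.png")
for k in cams.outline_of(n,"roller0")[:3]: print(k["p"],k["box"],k["mask"].sum())
c=im[120:320,160:360,::-1]; cv2.imwrite("pics/e.png",cv2.resize(c,(600,600),interpolation=3))
E
```

```text
[ 0.6539 -0.3082  0.1094]
0.96 [0.5057, 0.6185, 0.0945, 0.4635] 6128
0.63 [0.0982, 0.0727, 0.0797, 0.1453] 1419
```

View pics/e.png

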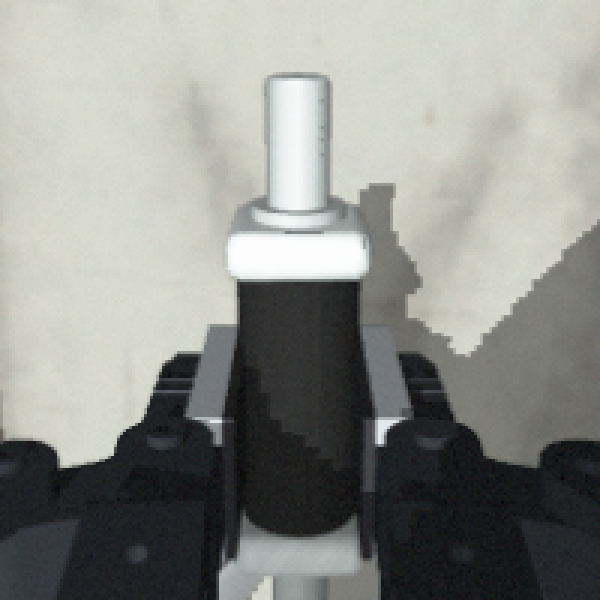

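The roller is held squarely between the pads, with its near pin's end at about (260,145) in the full picture. I'll measure its offset in the tool frame.

```bash
cat > held.py <<'E'
from h import *
def held():
    n="wrist"; im,d=shot(n); c=cams.calibration(n); f=192/np.tan(np.radians(c["vertical_fov"])/2)
    C=(c,f,np.array(c["tool_from_camera"]))
    k=cams.outline_of(n,"roller0")
    k=[x for x in k if abs(x["box"][0]-.5)<.06]
    if not k: print("none"); return
    m=k[0]["mask"]; r0=np.nonzero(m.any(1))[0][0]
    for r in (r0,r0+1,r0+3,r0+10,r0+20,r0+30,r0+38):
        u=np.nonzero(m[r])[0]; q=int(np.median(u)); p=atdepth(n,(u.mean(),r),d[r,q],C); print(r,u.min(),u.max(),p*1000)
E
python3 -c "
from held import *
held()"
```

```text
144 252 265 [55.2033  1.7025 -6.0006]
145 250 267 [ 55.1879   1.7136 -10.5588]
147 249 268 [ 54.5252   1.7194 -12.7302]
154 249 269 [ 51.4965   1.9431 -13.139 ]
164 249 269 [ 47.0573   1.9482 -13.2124]
174 249 270 [ 42.4003   2.1785 -12.5478]
182 249 270 [ 38.645    2.1846 -12.294 ]
```

move_arm(
  jaw=[1,1,1,1,1,1,1,1,1,1,1,1],
  dp=[
    [0,0,-3.8],
    [0,0,-3.8],
    [0,0,-3.8],
    [0,0,-3.8],
    [0,0,-3.8],
    [0.7,3.5,0],
    [0.7,3.5,0],
    [0.7,3.5,0],
    [0.7,3.5,0],
    [0.7,3.5,0],
    [0.7,3.5,0],
    [0.7,3.5,0],
  ],
  turn=[
    [0,0,-0.04],
    [0,0,-0.04],
    [0,0,0],
    [0,0,0],
    [0,0,0],
    [0,0,0],
    [0,0,0],
    [0,0,0],
    [0,0,0],
    [0,0,0],
    [0,0,0],
    [0,0,0],
  ],
)

```text
time_s: 16.17
position: [0.5776, -0.0665, 0.2905]
tool_rot: [[-0.995, -0.1, -0.003], [-0.1, 0.995, 0.001], [0.003, 0.001, -1.0]]
ft_force: [1.0, 0.7, -0.1]
grip_width: 0.0173
gripper_force: 68.7
```

move_arm(
  jaw=[1,1],
  dp=[
    [0,0,0],
    [0,0,0],
  ],
  turn=[
    [0,0,0],
    [0,0,0],
  ],
)

```text
time_s: 16.33
position: [0.5781, -0.0665, 0.2913]
tool_rot: [[-0.995, -0.103, -0.002], [-0.103, 0.995, 0.001], [0.002, 0.001, -1.0]]
ft_force: [0.7, -1.2, -1.2]
grip_width: 0.0171
gripper_force: 68.8
```

```bash
python3 - <<'E'
from h import *
s=observe();print(s["position"],s["tool_rot"][:,0],s["grip_width"],s["gripper_force"])
n="wrist"; C=cam(n); im,d=shot(n,"w7.png"); np.save("d7.npy",d)
for m in cams.mark_of(n,"lane0")[:4]: uv=np.array(m["location"])*[512,384]; print(m["p"],uv,atz(n,uv,.09,C))
for q in ["switch_nub","switch_slot"]:
  for m in cams.mark_of(n,q)[:1]: uv=np.array(m["location"])*[512,384]; print(q,m["p"],uv,atz(n,uv,.076,C))
cv2.imwrite("pics/f.png",cv2.resize(im[0:220,60:460,::-1],(800,440),interpolation=3))
E
```

```text
[ 0.5781 -0.0665  0.2913] [-0.9947 -0.1026  0.0021] 0.01707561875148121 68.81657123565674
0.96 [233.984  121.1136] [ 0.5192 -0.0993  0.09  ]
0.72 [282.7776 120.6144] [ 0.5129 -0.0438  0.09  ]
0.62 [329.6256 119.5008] [0.5058 0.0095 0.09  ]
switch_nub 0.85 [171.52   114.3168] [ 0.5191 -0.1752  0.076 ]
switch_slot 0.95 [170.3936 123.6864] [ 0.5301 -0.1762  0.076 ]
```

View pics/f.png

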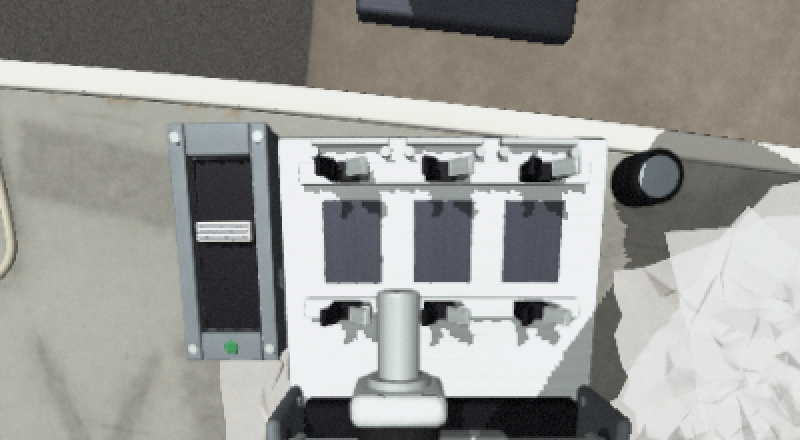

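This clearly shows the three lanes at (352,235), (442,235) and (532,235), and the nub at the operator's end, so the switch is off. The roller is held in line. I'll move over lane2 and hover just above its mouths.

move_arm(
  jaw=[1,1,1,1,1,1,1,1,1,1,1],
  dp=[
    [2,-0.9,0],
    [2,-0.9,0],
    [2,-0.9,1],
    [0,0,3],
    [0,0,3],
    [0,0,3],
    [0,0,3],
    [0,0,2],
    [0,0,2],
    [0,0,0],
    [0,0,0],
  ],
  turn=[
    [0,0,0],
    [0,0,0],
    [0,0,0],
    [0,0,0],
    [0,0,0],
    [0,0,0],
    [0,0,0],
    [0,0,0],
    [0,0,0],
    [0,0,0],
    [0,0,0],
  ],
)

```text
time_s: 17.45
position: [0.5217, -0.1017, 0.1216]
tool_rot: [[-0.995, -0.099, -0.002], [-0.099, 0.995, 0.001], [0.002, 0.001, -1.0]]
ft_force: [0.0, -0.4, -1.5]
grip_width: 0.0179
gripper_force: 68.8
```

```bash
python3 - <<'E'
from held import *
s=observe();print(s["position"],s["tool_rot"][:,0],s["ft_force"],s["grip_width"])
held()
n="wrist"; im,d=shot(n,"w8.png")
cv2.imwrite("pics/g.png",cv2.resize(im[80:280,160:360,::-1],(600,600),interpolation=3))
E
```

```text
[ 0.5217 -0.1017  0.1216] [-0.9951 -0.0989  0.0017] [ 0.042  -0.4352 -1.4524] 0.01792840795993721
144 254 265 [55.045   2.346  -6.0418]
145 250 267 [ 55.0947   1.8344 -11.2754]
147 249 268 [ 54.3612   1.8385 -12.7196]
154 249 269 [ 51.2962   2.0621 -12.8474]
164 249 269 [ 46.9247   2.0675 -13.4008]
174 249 269 [ 42.1143   2.0717 -11.9291]
182 249 269 [ 38.5016   2.0761 -12.3845]
```

View pics/g.png

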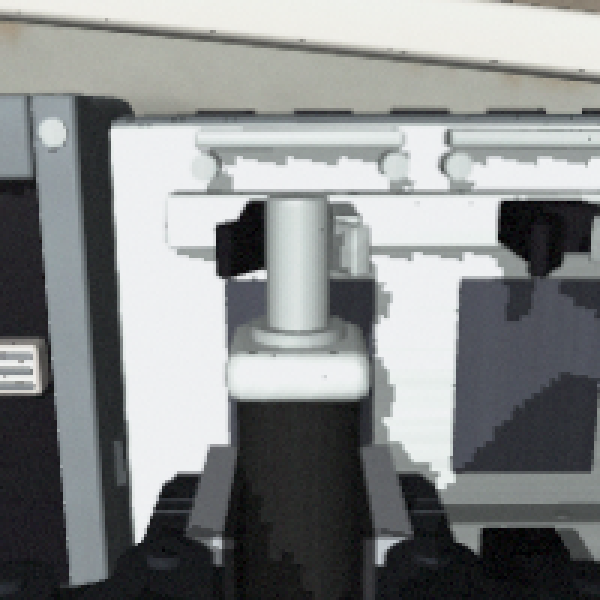

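The pin at column 298 sits about 1 mm right of the fork's middle (about 293), inside the mouth. I'll nudge it and push down.

move_arm(
  jaw=[1,1,1,1,1,1,1,1,1],
  dp=[
    [0,-0.1,0.6],
    [0,0,0.6],
    [0,0,0.6],
    [0,0,0.6],
    [0,0,0.6],
    [0,0,0.5],
    [0,0,0.5],
    [0,0,0],
    [0,0,0],
  ],
  turn=[
    [0,0,0],
    [0,0,0],
    [0,0,0],
    [0,0,0],
    [0,0,0],
    [0,0,0],
    [0,0,0],
    [0,0,0],
    [0,0,0],
  ],
  force=100,
)

```text
time_s: 18.35
position: [0.5217, -0.1018, 0.0816]
tool_rot: [[-0.995, -0.1, -0.001], [-0.1, 0.995, 0.0], [0.001, 0.0, -1.0]]
ft_force: [-0.5, -1.0, -0.6]
grip_width: 0.0166
gripper_force: 99.5
```

move_arm(
  jaw=[1,1,1,1],
  dp=[
    [0,0,0.2],
    [0,0,0.1],
    [0,0,0],
    [0,0,0],
  ],
  turn=[
    [0,0,0],
    [0,0,0],
    [0,0,0],
    [0,0,0],
  ],
)

```text
time_s: 18.68
position: [0.5218, -0.1019, 0.0812]
tool_rot: [[-0.995, -0.1, 0.001], [-0.1, 0.995, -0.001], [-0.001, -0.001, -1.0]]
ft_force: [-8.1, 2.4, 23.2]
grip_width: 0.0166
gripper_force: 102.1
```

move_arm(
  jaw=[3.6,3.6,3.6,3.6,3.6,3.6,3.6,3.6,3.6,3.6,3.6],
  dp=[
    [0,0,-0.3],
    [0,0,0],
    [0,0,0],
    [0,0,0],
    [0,0,-2],
    [0,0,-3],
    [0,0,-4],
    [0,0,-4],
    [0,-3,-3],
    [0,-4,0],
    [0,-4,0],
  ],
  turn=[
    [0,0,0],
    [0,0,0],
    [0,0,0],
    [0,0,0],
    [0,0,0],
    [0,0,0],
    [0,0,0],
    [0,0,0],
    [0,0,0],
    [0,0,0],
    [0,0,0],
  ],
)

```text
time_s: 19.6
position: [0.5333, -0.2119, 0.2436]
tool_rot: [[-0.995, -0.102, 0.003], [-0.102, 0.995, -0.002], [-0.003, -0.002, -1.0]]
ft_force: [0.1, 0.1, 0.0]
grip_width: 0.0358
gripper_force: 0.0
```

```bash
python3 - <<'E'
from h import *
s=observe();print(s["position"],s["tool_rot"][:,0],s["ft_force"])
n="top"; C=cam(n); im,d=shot(n,"t9.png")
for m in cams.mark_of(n,"roller0")[:4]:
    uv=np.array(m["location"])*[512,384]; print(m["p"],uv,atz(n,uv,.011,C))
P=np.array([[atdepth(n,(u,v),d[v,u],C) for u in range(320,420)] for v in range(130,240)])
for y in np.arange(-.34,-.64,-.04):
    r=[]
    for x in np.arange(.42,.7,.03):
        D=np.hypot(P[:,:,0]-x,P[:,:,1]-y); i=np.unravel_index(D.argmin(),D.shape); r.append(int(P[i][2]*1000))
    print(round(y,2),r)
E
```

```text
[ 0.5333 -0.2119  0.2436] [-0.9948 -0.1021 -0.0031] [0.0713 0.0809 0.0274]
0.6 [361.3184 205.0944] [ 0.482  -0.4581  0.011 ]
0.49 [276.3776 193.3056] [ 0.5404 -0.1056  0.011 ]
-0.34 [-12, 1, 2, 2, 0, 0, 38, 13, 3, -2]
-0.38 [-28, 5, -4, 2, 8, -4, 35, 72, 0, 0]
-0.42 [-46, 1, 3, 0, 2, 119, 107, 111, 114, 111]
-0.46 [-1, 0, 0, 22, 1, 120, 116, 110, 110, 110]
-0.5 [-7, 3, 5, 0, 5, 112, 109, 111, 104, 109]
-0.54 [-17, 7, 0, 18, -1, 108, 109, 112, 108, 105]
-0.58 [-34, 1, 0, 1, 10, 113, 106, 110, 108, 109]
-0.62 [-46, -709, 0, 2, 6, 115, 110, 110, 105, 110]
```

move_arm(
  jaw=[4,4,4,4,4,4,4,4,4,4],
  dp=[
    [0,0,0],
    [-0.15,-3.5,0],
    [-0.15,-3.5,0],
    [-0.15,-3.5,0],
    [-0.15,-3.5,0],
    [-0.15,-3.5,0],
    [-0.15,-3.5,0],
    [-0.15,-3.5,0],
    [0,0,0],
    [0,0,0],
  ],
  turn=[
    [0,0,0.1],
    [0,0,0],
    [0,0,0],
    [0,0,0],
    [0,0,0],
    [0,0,0],
    [0,0,0],
    [0,0,0],
    [0,0,0],
    [0,0,0],
  ],
)

```text
time_s: 20.53
position: [0.5429, -0.4571, 0.2395]
tool_rot: [[-1.0, 0.002, -0.002], [0.002, 1.0, 0.002], [0.002, 0.002, -1.0]]
ft_force: [0.2, 0.8, -0.7]
grip_width: 0.0403
gripper_force: 0.0
```

```bash
python3 -c "
from rl import *
rollers('w10.png')"
```

```text
tcp [ 0.5433 -0.4557  0.2403]
mark 0.61 [ 0.4975 -0.4685  0.011 ]
mask 0.66 1094 [ 0.4924 -0.4691  0.011 ] (101.27013397216797, 22.183481216430664) yaw 0.10998167 toolyaw 3.141388372089894 in tool cm [ 5.0649 -1.3766 22.9374]
```

View pics/w10.png

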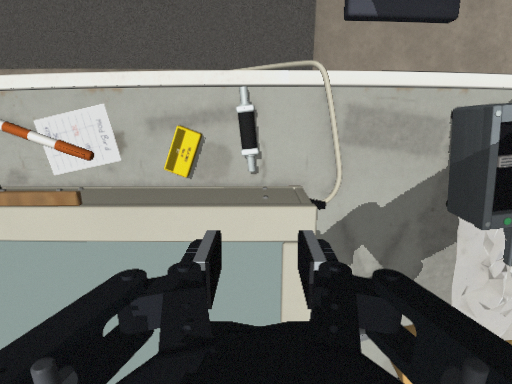

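The roller runs from (243,87) to (252,172) and is clear of the box edge and the cable. I'll turn, go down and grip it.

move_arm(
  jaw=[4,4,4,4,4,4,4,4,4,4,4,4],
  dp=[
    [0,0,0],
    [1.3,-0.2,0.5],
    [1.3,-0.2,1],
    [1.3,-0.2,2.5],
    [1.3,-0.2,3],
    [0,0,3],
    [0,0,3],
    [0,0,3],
    [0,0,3],
    [0,0,3],
    [0,0,1],
    [0,0,0.9],
  ],
  turn=[
    [0,0,-0.105],
    [0,0,0],
    [0,0,0],
    [0,0,0],
    [0,0,0],
    [0,0,0],
    [0,0,0],
    [0,0,0],
    [0,0,0],
    [0,0,0],
    [0,0,0],
    [0,0,0],
  ],
)

```text
time_s: 21.68
position: [0.4927, -0.4681, 0.002]
tool_rot: [[-0.994, -0.106, -0.001], [-0.106, 0.994, 0.001], [0.001, 0.001, -1.0]]
ft_force: [0.3, -0.4, 0.8]
grip_width: 0.0398
gripper_force: 0.0
```

move_arm(
  jaw=[4,4,1,1,1,1,1,1,1],
  dp=[
    [0,0,0],
    [0,0,0],
    [0,0,0],
    [0,0,0],
    [0,0,0],
    [0,0,0],
    [0,0,0],
    [0,0,0],
    [0,0,0],
  ],
  turn=[
    [0,0,0],
    [0,0,0],
    [0,0,0],
    [0,0,0],
    [0,0,0],
    [0,0,0],
    [0,0,0],
    [0,0,0],
    [0,0,0],
  ],
  force=80,
)

```text
time_s: 22.43
position: [0.4931, -0.4701, 0.0049]
tool_rot: [[-0.994, -0.105, 0.002], [-0.105, 0.994, -0.003], [-0.002, -0.003, -1.0]]
ft_force: [-0.6, 0.4, 6.6]
grip_width: 0.0168
gripper_force: 78.3
```

move_arm(
  jaw=[1,1,1,1,1,1,1,1,1,1,1],
  dp=[
    [0,0,-1],
    [0,0,-2],
    [0,0,-3.5],
    [0,0,-4],
    [0,0,-4],
    [0,0,-4],
    [0,0,-4],
    [0,0,-4],
    [0,0,-2],
    [0,0,0],
    [0,0,0],
  ],
  turn=[
    [0,0,0],
    [0,0,0],
    [0,0,0],
    [0,0,0],
    [0,0,0],
    [0,0,0],
    [0,0,0],
    [0,0,0],
    [0,0,0],
    [0,0,0],
    [0,0,0],
  ],
)

```text
time_s: 23.35
position: [0.4923, -0.4692, 0.2891]
tool_rot: [[-0.994, -0.105, 0.001], [-0.105, 0.994, -0.002], [-0.001, -0.002, -1.0]]
ft_force: [-0.1, -0.6, -1.9]
grip_width: 0.0166
gripper_force: 78.4
```

```bash
python3 -c "
from held import *
s=observe();print(s['position'],s['tool_rot'][:,0],s['grip_width'],s['gripper_force'])
held()"
```

```text
[ 0.4923 -0.4692  0.2891] [-0.9945 -0.105  -0.0012] 0.016567494028575713 78.3651602268219
146 261 267 [ 24.4003   9.1901 289.4545]
147 253 270 [53.3364  3.242  -2.9671]
149 250 271 [ 53.3558   2.7326 -11.6613]
156 249 270 [49.9789  2.295  -9.7377]
166 249 270 [ 45.4424   2.3019 -10.0201]
176 250 271 [ 40.8475   2.7686 -10.3087]
184 249 270 [ 37.06     2.3148 -10.26  ]
```

move_arm(
  jaw=[1,1,1,1,1,1,1,1,1,1,1,1],
  dp=[
    [-0.55,3.49,0],
    [-0.55,3.49,0],
    [-0.55,3.49,0],
    [-0.55,3.49,0],
    [-0.55,3.49,0],
    [-0.55,3.49,0],
    [-0.55,3.49,0],
    [-0.55,3.49,0],
    [-0.55,3.49,0],
    [-0.55,3.49,0],
    [-0.55,3.49,0],
    [-0.55,3.49,0],
  ],
  turn=[
    [0,0,0],
    [0,0,0],
    [0,0,0],
    [0,0,0],
    [0,0,0],
    [0,0,0],
    [0,0,0],
    [0,0,0],
    [0,0,0],
    [0,0,0],
    [0,0,0],
    [0,0,0],
  ],
)

```text
time_s: 24.45
position: [0.5132, -0.044, 0.2861]
tool_rot: [[-0.994, -0.105, -0.003], [-0.105, 0.994, 0.001], [0.003, 0.001, -1.0]]
ft_force: [0.5, 0.5, -1.6]
grip_width: 0.0169
gripper_force: 78.5
```

move_arm(
  jaw=[1,1,1,1,1,1,1,1],
  dp=[
    [0,0,0],
    [0,0,3],
    [0,0,3],
    [0,0,3],
    [0,0,3],
    [0,0,3],
    [0,0,1.3],
    [0,0,0],
  ],
  turn=[
    [0,0,0],
    [0,0,0],
    [0,0,0],
    [0,0,0],
    [0,0,0],
    [0,0,0],
    [0,0,0],
    [0,0,0],
  ],
)

```text
time_s: 25.12
position: [0.5117, -0.0454, 0.1206]
tool_rot: [[-0.994, -0.105, -0.009], [-0.105, 0.994, 0.003], [0.008, 0.004, -1.0]]
ft_force: [-0.4, 0.1, -1.8]
grip_width: 0.0171
gripper_force: 78.6
```

```bash
python3 - <<'E'
from held import *
s=observe();print(s["position"],s["tool_rot"][:,0],s["ft_force"],s["grip_width"])
held()
n="wrist"; im,d=shot(n,"w11.png")
cv2.imwrite("pics/i.png",cv2.resize(im[80:280,130:390,::-1],(780,600),interpolation=3))
E
```

```text
[ 0.5117 -0.0454  0.1206] [-0.9945 -0.1047  0.0083] [-0.378   0.0583 -1.8359] 0.017136246551304038
146 264 265 [47.3079  5.8207 61.6628]
147 254 269 [53.5482  3.2242 -5.0192]
149 250 271 [ 53.2406   2.7354 -10.635 ]
156 249 270 [ 50.0928   2.2924 -10.5924]
166 250 270 [ 45.508    2.5274 -10.4114]
176 250 270 [ 40.841    2.537  -10.2817]
184 250 270 [ 37.3243   2.5414 -11.3927]
```

View pics/i.png

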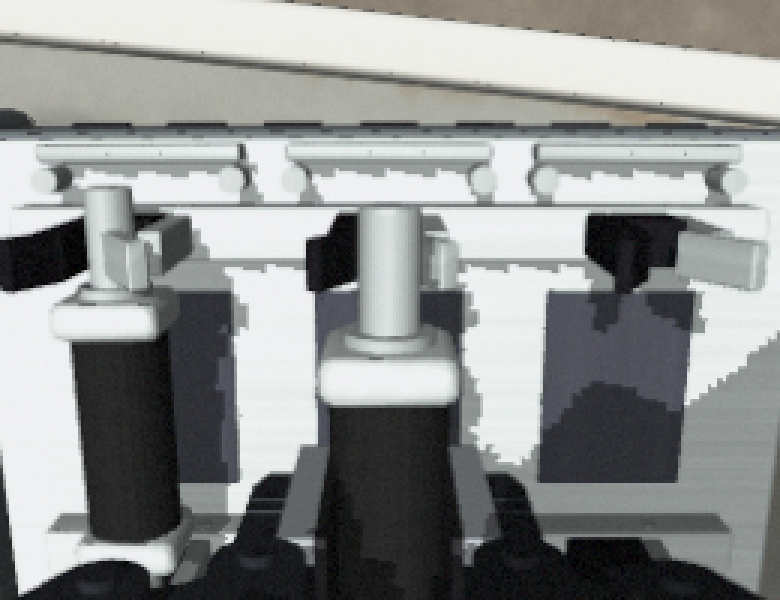

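Lane2's roller sits home under its jaws at the left. The held pin (389) is about 1 mm right of lane1's fork middle (382). I'll nudge it and push down.

move_arm(
  jaw=[1,1,1,1,1,1,1,1,1,1],
  dp=[
    [-0.2,-0.1,0.3],
    [0,0,0.6],
    [0,0,0.6],
    [0,0,0.6],
    [0,0,0.6],
    [0,0,0.5],
    [0,0,0.4],
    [0,0,0.2],
    [0,0,0],
    [0,0,0],
  ],
  turn=[
    [0,0,0],
    [0,0,0],
    [0,0,0],
    [0,0,0],
    [0,0,0],
    [0,0,0],
    [0,0,0],
    [0,0,0],
    [0,0,0],
    [0,0,0],
  ],
  force=100,
)

```text
time_s: 26.1
position: [0.5161, -0.0466, 0.0863]
tool_rot: [[-0.994, -0.105, -0.001], [-0.105, 0.994, 0.0], [0.001, 0.0, -1.0]]
ft_force: [-0.4, 0.4, -1.5]
grip_width: 0.0163
gripper_force: 101.1
```

move_arm(
  jaw=[1,1,1,1],
  dp=[
    [0,0,0.2],
    [0,0,0.2],
    [0,0,0],
    [0,0,0],
  ],
  turn=[
    [0,0,0],
    [0,0,0],
    [0,0,0],
    [0,0,0],
  ],
)

```text
time_s: 26.43
position: [0.5164, -0.0467, 0.0837]
tool_rot: [[-0.994, -0.105, 0.001], [-0.105, 0.994, -0.001], [-0.001, -0.001, -1.0]]
ft_force: [-3.2, 1.3, 10.7]
grip_width: 0.0162
gripper_force: 102.5
```

move_arm(
  jaw=[1,1,3.4,3.4,3.4,3.4,3.4,3.4,3.4,3.4,3.4,3.4],
  dp=[
    [0,0,0.15],
    [0,0,0],
    [0,0,-0.3],
    [0,0,0],
    [0,0,0],
    [0,0,0],
    [0,0,-2],
    [0,0,-3],
    [0,0,-4],
    [-1,0,-4],
    [-2,0,-4],
    [-2,0,-3],
  ],
  turn=[
    [0,0,0],
    [0,0,0],
    [0,0,0],
    [0,0,0],
    [0,0,0],
    [0,0,0],
    [0,0,0],
    [0,0,0],
    [0,0,0],
    [0,0,0],
    [0,0,0],
    [0,0,0],
  ],
)

```text
time_s: 27.43
position: [0.5648, -0.0415, 0.2847]
tool_rot: [[-0.995, -0.105, 0.003], [-0.105, 0.995, -0.001], [-0.003, -0.001, -1.0]]
ft_force: [-0.3, -0.4, 0.2]
grip_width: 0.0335
gripper_force: 0.0
```

move_arm(
  jaw=[3.4,3.4,3.4],
  dp=[
    [-1.5,0,0],
    [0,0,0],
    [0,0,0],
  ],
  turn=[
    [0,0,0],
    [0,0,0],
    [0,0,0],
  ],
)

```text
time_s: 27.68
position: [0.5792, -0.0399, 0.2799]
tool_rot: [[-0.994, -0.105, -0.002], [-0.105, 0.994, 0.001], [0.002, 0.001, -1.0]]
ft_force: [0.3, -0.2, -0.7]
grip_width: 0.0341
gripper_force: 0.0
```

```bash
python3 - <<'E'
from h import *
s=observe();print(s["position"],s["tool_rot"][:,0],s["ft_force"])
n="wrist"; C=cam(n); im,d=shot(n,"w12.png")
X=np.array([.9945,.105]); Y=np.array([-.105,.9945]); o=np.array([.5128,-.0465])
for k in cams.outline_of(n,"roller0")[:4]:
    v,u=np.nonzero(k["mask"]); P=np.array([atdepth(n,(a,b),d[b,a],C) for a,b in zip(u,v) if d[b,a]>0])
    q=P[:,:2]-o; x=q@X; y=q@Y
    m=P[:,2]>.08; print(k["p"],len(u),"x",np.percentile(x[m],[1,50,99])*1000,"y",np.median(y[m])*1000,end=" top z by x: ")
    for a in range(-50,55,10):
        mm=abs(x-a/1000)<.004; print(a,round(np.percentile(P[mm,2],90)*1000,1) if mm.sum()>3 else None,end="; ")
    print()
n="top"; C=cam(n); im2,d=shot(n,"t12.png")
for m in cams.mark_of(n,"roller0")[:5]: print(n,m["p"],atz(n,np.array(m["location"])*[512,384],.05,C))
cv2.imwrite("pics/j.png",cv2.resize(im[0:240,80:400,::-1],(800,600),interpolation=3))
E
```

```text
[ 0.5792 -0.0399  0.2799] [-0.9944 -0.1053  0.0024] [ 0.2712 -0.1915 -0.6592]
0.65 1466 x [-49.4715  -2.0817  49.8041] y -53.06685856040896 top z by x: -50 94.3; -40 99.1; -30 100.5; -20 100.3; -10 99.5; 0 99.6; 10 99.4; 20 99.9; 30 100.4; 40 99.6; 50 94.5; 
0.56 1348 x [-47.9283   1.0927  51.5989] y 1.6248839635484036 top z by x: -50 94.4; -40 95.1; -30 99.8; -20 100.7; -10 99.6; 0 99.4; 10 99.5; 20 99.2; 30 100.8; 40 94.5; 50 94.2; 
top 0.6 [ 0.6582 -0.042   0.05  ]
top 0.55 [ 0.5364 -0.1072  0.05  ]
```

View pics/j.png

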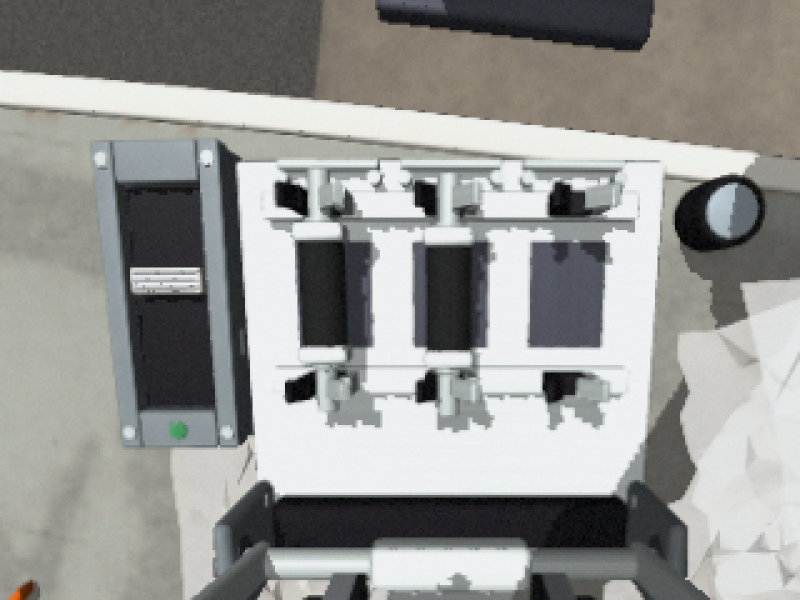

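Both rollers lie level, with sleeve tops at 99 to 100 mm and hubs alike, so they're home under the jaws; lane0 is empty. Next I bring the closed fingers behind the bar.

move_arm(
  jaw=[0,0,0,0,0,0,0,0,0],
  dp=[
    [-1,0,-1],
    [-2.2,0,0],
    [-2.2,0,0],
    [-2.2,0,0],
    [0,0,0],
    [0,0,2],
    [0,0,2],
    [0,0,1.5],
    [0,0,0],
  ],
  turn=[
    [0,0,0],
    [0,0,0],
    [0,0,0],
    [0,0,0],
    [0,0,0],
    [0,0,0],
    [0,0,0],
    [0,0,0],
    [0,0,0],
  ],
)

```text
time_s: 28.63
position: [0.6532, -0.0319, 0.2328]
tool_rot: [[-0.994, -0.105, -0.007], [-0.105, 0.994, 0.001], [0.007, 0.002, -1.0]]
ft_force: [-1.2, -0.8, -0.5]
grip_width: -0.0001
gripper_force: 0.0
```

move_arm(
  jaw=[0,0,0,0,0,0,0,0,0,0,0],
  dp=[
    [1.15,0,0],
    [1.15,0,0],
    [0.93,0,0.17],
    [0.93,0,0.17],
    [0.93,0,0.17],
    [0.87,0,0.4],
    [0.87,0,0.4],
    [0.87,0,0.4],
    [0.73,0,0.6],
    [0.73,0,0.6],
    [0.73,0,0.6],
  ],
  turn=[
    [0,0,0],
    [0,0,0],
    [0,0,0],
    [0,0,0],
    [0,0,0],
    [0,0,0],
    [0,0,0],
    [0,0,0],
    [0,0,0],
    [0,0,0],
    [0,0,0],
  ],
)

```text
time_s: 29.55
position: [0.5564, -0.0426, 0.2025]
tool_rot: [[-0.994, -0.105, 0.003], [-0.105, 0.994, -0.001], [-0.002, -0.001, -1.0]]
ft_force: [1.7, 0.5, 1.4]
grip_width: -0.0001
gripper_force: 0.7
```

move_arm(
  jaw=[0,0,0,0,0,0,0,0,0,0,0],
  dp=[
    [0.6,0,0.9],
    [0.6,0,0.9],
    [0.6,0,0.9],
    [0.37,0,0.87],
    [0.37,0,0.87],
    [0.37,0,0.87],
    [0.1,0,0.8],
    [0.1,0,0.8],
    [0,0,0.7],
    [0,0,0.2],
    [0,0,0],
  ],
  turn=[
    [0,0,0],
    [0,0,0],
    [0,0,0],
    [0,0,0],
    [0,0,0],
    [0,0,0],
    [0,0,0],
    [0,0,0],
    [0,0,0],
    [0,0,0],
    [0,0,0],
  ],
)

```text
time_s: 30.47
position: [0.5257, -0.0458, 0.1258]
tool_rot: [[-0.994, -0.105, 0.001], [-0.105, 0.994, -0.001], [-0.001, -0.001, -1.0]]
ft_force: [-11.7, 0.3, 26.1]
grip_width: -0.0002
gripper_force: 13.0
```

move_arm(
  jaw=[0,0,0,0,0,0,0,0,0,0,0,0],
  dp=[
    [0,0,0],
    [0,0,0],
    [0,0,-1],
    [0,0,-2],
    [0,0,-3],
    [0.9,-2.63,0],
    [0.9,-2.63,0],
    [0.9,-2.63,0],
    [0.9,-2.63,0],
    [0.9,-2.63,0],
    [0,0,0],
    [0,0,0],
  ],
  turn=[
    [0,0,0],
    [0,0,0],
    [0,0,0],
    [0,0,0],
    [0,0,0],
    [0,0,0],
    [0,0,0],
    [0,0,0],
    [0,0,0],
    [0,0,0],
    [0,0,0],
    [0,0,0],
  ],
)

```text
time_s: 31.47
position: [0.4947, -0.1821, 0.1829]
tool_rot: [[-0.995, -0.103, -0.0], [-0.103, 0.995, 0.0], [0.0, 0.0, -1.0]]
ft_force: [-0.3, 0.2, -0.9]
grip_width: 0.0001
gripper_force: 0.0
```

```bash
python3 - <<'E'
from h import *
s=observe();print(s["position"],s["tool_rot"][:,0],s["ft_force"])
n="scene"; C=cam(n); im,d=shot(n,"s13.png")
X=np.array([.9945,.105]); Y=np.array([-.105,.9945]); o=np.array([.5128,-.0465])
P=np.array([atdepth(n,(u,v),d[v,u],C) for v in range(150,260) for u in range(160,310) if d[v,u]>0])
q=P[:,:2]-o; x=q@X; y=q@Y
m=(abs(x)<.012)&(abs(y)<.08)&(P[:,2]>.11)&(P[:,2]<.15); print("bar",m.sum(),np.median(P[m,2]),[round(np.median(P[m&(abs(x-a)<.004),2]),4) for a in (-.008,0,.008)])
im2,d2=shot("wrist","w13.png")
b=cv2.resize(im[150:280,160:300,::-1],(420,390),interpolation=3); c=im2[:, 60:440,::-1]
cv2.imwrite("pics/k.png",np.hstack([b,c[:384].copy() if 0 else cv2.resize(c,(380,390))]))
E
```

```text
[ 0.4947 -0.1821  0.1829] [-0.9947 -0.1027  0.    ] [-0.2826  0.1948 -0.8952]
bar 342 0.12478101039862433 [np.float64(0.1243), np.float64(0.125), np.float64(0.1249)]
```

View pics/k.png

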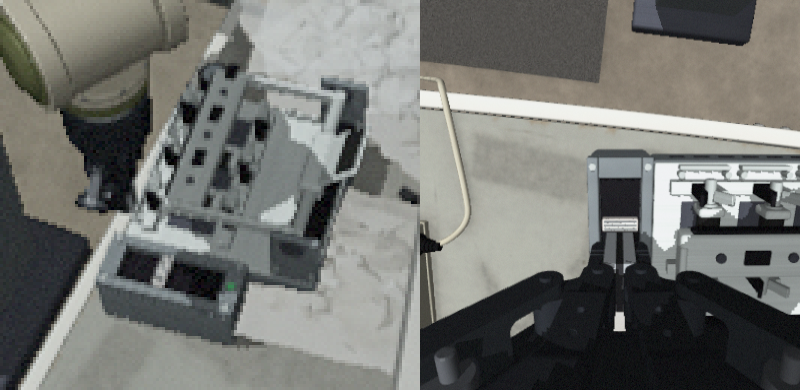

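The bar is flat at z = 125 mm, so the head is down, and the finger lines up with the slot. I'll lower it in front of the nub and slide the switch on.

move_arm(
  jaw=[0,0,0,0,0,0,0,0,0,0,0,0],
  dp=[
    [0,0,3],
    [0,0,3],
    [0,0,3],
    [0,0,1.5],
    [0,0,0.7],
    [0,0,0],
    [-0.6,0,0],
    [-0.6,0,0],
    [-0.6,0,0],
    [-0.5,0,0],
    [-0.3,0,0],
    [0,0,0],
  ],
  turn=[
    [0,0,0],
    [0,0,0],
    [0,0,0],
    [0,0,0],
    [0,0,0],
    [0,0,0],
    [0,0,0],
    [0,0,0],
    [0,0,0],
    [0,0,0],
    [0,0,0],
    [0,0,0],
  ],
)

```text
time_s: 32.57
position: [0.5216, -0.1785, 0.0715]
tool_rot: [[-0.994, -0.105, 0.001], [-0.105, 0.994, -0.001], [-0.001, -0.001, -1.0]]
ft_force: [-0.2, 0.2, 0.2]
grip_width: 0.0001
gripper_force: 0.0
```

move_arm(
  jaw=[0,0,0,0],
  dp=[
    [-0.2,0,0],
    [-0.2,0,0],
    [0,0,0],
    [0,0,0],
  ],
  turn=[
    [0,0,0],
    [0,0,0],
    [0,0,0],
    [0,0,0],
  ],
)

```text
time_s: 32.9
position: [0.523, -0.1782, 0.0711]
tool_rot: [[-0.994, -0.105, -0.004], [-0.105, 0.994, 0.0], [0.004, 0.001, -1.0]]
ft_force: [-9.5, -2.6, 4.1]
grip_width: 0.0003
gripper_force: 4.7
```

Force has risen to 10 N at the end stop. I'll back off, lift clear and look.

move_arm(
  jaw=[0,0,0,0,0,0,0,0,0,0,0,0],
  dp=[
    [0,0,0],
    [0.4,0,0],
    [0,0,-2],
    [0,0,-4],
    [0,0,-4],
    [0,0,-4],
    [0,-3,-2],
    [0,-4,0],
    [0,-4,0],
    [0,-3,0],
    [0,0,0],
    [0,0,0],
  ],
  turn=[
    [0,0,0],
    [0,0,0],
    [0,0,0],
    [0,0,0],
    [0,0,0],
    [0,0,0],
    [0,0,0],
    [0,0,0],
    [0,0,0],
    [0,0,0],
    [0,0,0],
    [0,0,0],
  ],
)

```text
time_s: 33.9
position: [0.5351, -0.319, 0.2304]
tool_rot: [[-0.995, -0.103, -0.0], [-0.103, 0.995, 0.001], [0.0, 0.001, -1.0]]
ft_force: [0.3, 0.4, -0.2]
grip_width: -0.0
gripper_force: 0.0
```

```bash
python3 - <<'E'
from h import *
s=observe();print(s["position"],s["ft_force"],s["time_s"])
for n in ["wrist","scene","top"]:
  C=cam(n); im,d=shot(n,n+"14.png")
  for q in ["switch_nub","switch_slot"]:
    for m in cams.mark_of(n,q)[:2]: print(n,q,m["p"],atz(n,np.array(m["location"])*[512,384],.076,C))
  for k in cams.outline_of(n,"switch_nub")[:1]:
    v,u=np.nonzero(k["mask"]); q=np.array([atz(n,(a,b),.076,C) for a,b in zip(u,v)]); print(n,k["p"],len(u),cv2.minAreaRect((q[:,:2]*1000).astype(np.float32))[0])
  if n=="wrist":
    for m in cams.mark_of(n,"roller0")[:3]: print("roller",m["p"],atz(n,np.array(m["location"])*[512,384],.09,C))
E
```

```text
[ 0.5351 -0.319   0.2304] [ 0.2606  0.3967 -0.1562] 33.9
wrist switch_nub 0.94 [ 0.5377 -0.1667  0.076 ]
wrist switch_slot 0.57 [ 0.5294 -0.1768  0.076 ]
wrist 0.61 305 (535.729736328125, -176.35244750976562)
scene switch_nub 0.54 [ 0.5356 -0.1824  0.076 ]
scene switch_slot 0.75 [ 0.5324 -0.1739  0.076 ]
scene 0.53 1347 (569.4782104492188, -11.813247680664062)
top switch_nub 0.56 [ 0.5472 -0.167   0.076 ]
top switch_slot 0.75 [ 0.515  -0.0409  0.076 ]
top switch_slot 0.63 [ 0.5291 -0.1743  0.076 ]
```

```bash
python3 -c "
from h import *
print(ticket.close_job())"
```

```text
the job is handed in; nothing more can be done
None
```

I handed the job in at about 34 s of arm time. Only two rollers were on the table; both are seated home, in the middle and right lanes. The head is fully down, the switch is on, and nothing else was touched; the hand-in call returned no verdict.

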